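Find the released incubator lid and push it open

ROBOT

A 6-joint arm with a two-finger parallel gripper is mounted at the origin on the work surface; the furniture and walls round the work are solid. World frame = base frame: x ahead of the robot, y to its left, z up, the work surface at z = 0. Lengths are in m, angles in rad, forces in N, time in s.
With the tool pointing down it reaches from about 0.25 to 0.725 m from the base axis. Payload 4 kg.
Tool frame: the origin (TCP) lies midway between the tips of the shut fingers; the grasp point (between the pads) lies bot.tcp_to_grasp behind it (bot.tcp_to_grasp is the distance from the TCP to the grasp point, in m); z points along the fingers, y is the line along which they close (so a half turn about z gives the same grasp; the last joint's range is limited). The gripper opens to 85 mm and grips with 20 to 120 N. Pads are 22 mm wide; open, the fingers measure 114 mm over their backs; the gripper's body (76 mm by 85 mm) begins 54 mm behind the grasp point. The pads swing forward as they close: fully open they stand 13 mm farther back than shut.
Start: joints at [-1.329, 0.241, 0.005, 1.335, 0, 1.571], TCP at [0.12, -0.485, 0.231] pointing down, gripper open.
Joint ranges: [-2.72, 2.72], [-1.05, 1.87], [-1.09, 1.28], [-1.99, 2.15], [-1.42, 1.44], [-3.14, 3.14]. Speed limits (rad/s): [2.79, 2.79, 3.14, 3.14, 3.14, 3.14].

INTERFACE

Orientations are given as a unit quaternion [x, y, z, w].
In Python, from workcell import readout, camera, bot gives the robot as it stands. The module is installed in compiled form; this text tells all that it offers.
- The arm moves only by the tool jog_arm, never from a script. Its argument "motion" is a list of rows, each an object of numbers: "x", "y", "z": the shift along the tool's x, y, z in mm; "spin": the turn about the tool's z in degrees; "fingers": the closure, from -1 (fully open) to 1 (shut). A call has 1 to 8 rows; each row is the pose to reach, as a shift and turn from the pose commanded when the call began, along the tool's axes at that moment; what a row does not reach only later rows make up. A row lasts 1/8 s, in which the tool goes at most 62.5 mm and 10.7 degrees, less where a joint would pass 70% of its speed; a pose out of reach is approached as far as the arm can. A call with a gripper value outside its range is refused whole. The fingers move at their own pace and stop on an object; the grip force is fixed at half the most. Time passes only in rows, so rows that repeat a pose let the fingers close. It gives the time, the measured TCP pose, the force, the opening and the grip force at its end, in the units of the state.
- readout.get_obs(): the state, without advancing time (a new reading comes with each control period).
- camera(name): name is "scene" or "top" or "wrist"; returns a dict with "pixels" (400x640x3 uint8, red, green, blue), "K" (3x3 intrinsics, pixels), "rvec" (rotation vector, rad) and "tvec" (3), from world to camera coordinates, as OpenCV has them. Camera axes: x right, y down, z forward; pixel columns grow to the right and rows downward; lengths in m; the calibration is good to about 2 mm. A picture is of the moment at which its call begins. There is no depth.
- bot.job_done(): hands the job in; it is judged then, once.
The state is a dict: "clock": time; "joint_pos": joint angles; "joint_vel": joint speeds; "tau": joint torques, N m; "eef_pos": TCP position; "tool_rot": TCP orientation; "ft_force": force on the tool from outside, world axes, zero at the start; "ft_torque": the same for the moment, N m; "grip_width": finger opening in m; "grasp_force": force on a finger pad.
Only numpy, scipy, OpenCV 4.12 (cv2) and the standard library are available. Lean on these libraries where they do the work, as an engineer would, in place of code of your own. Each camera call takes 0.05 s, during which the arm holds its last target. There are 200 camera calls.

TASK

Three of this vial incubator's four lids are locked because their chambers are running; one has been released, but the display is off and they all look alike. With shut fingers, gently press the ribbed pad at the back of the lids until you find the one that rocks and press its pad down so that the front edge comes up, then push that edge back until the lid stands fully open, leaning back past upright. Grasp nothing, do not force a locked lid, and leave everything standing about as it is.

Things in the scene. Friction and masses are not known exactly. Their poses are not given: they have to be found in the camera images.
- incubator: Low white vial incubator, immovable, 122 mm deep (own x), 330 wide (own y), its deck 92 mm above the bench. Origin: centre of its underside; +x to its back, +y to its left (seen from the robot). Four identical rocker lids, each 61 wide, 95 long, 6 thick, lie flush with the deck at own y = 75, 7, -61, -129 mm (lid 1 to 4). Each turns on a cross axle at own x = +9 mm, 89 mm above the bench.
- lid_1 (a joint): Angle of the leftmost lid, rad: 0 shut and flush; grows as the front edge rises; 1.57 upright; 1.75 at its stop, leaning back. Some axle friction makes a lid stay where it is left. A free lid needs some 2 to 6 N on its pad. Three lids are held by hidden bolts and spring down by 0.15 rad at most; which one is free cannot be seen and changes every time.
- lid_2 (a joint): Angle of the second lid from the left, rad; as lid_1.
- lid_3 (a joint): Angle of the third lid from the left, rad; as lid_1.
- lid_4 (a joint): Angle of the rightmost lid, rad; as lid_1.
- lid_1_press (a point): Point on the top face of lid 1 (1 leftmost, 4 rightmost), centre of its ribbed press pad, 22 mm behind the axle; moves with the lid. The lid ends 40 mm behind the axle and the chamber's rear wall stands 2 mm past that. Below is an open chamber 64 mm wide with its floor 58 mm below the deck, so shut fingers can follow the pad 25 mm down.
- lid_1_edge (a point): Middle of the front edge of lid 1, 55 mm in front of the axle at half thickness; moves with the lid: at angle a it stands 55*cos(a) mm in front of the axle and 55*sin(a) mm above it. In front of the lid is a 15 mm rim, then the incubator's front face.
- lid_2_press (a point): Point on the top face of lid 2 (1 leftmost, 4 rightmost), centre of its ribbed press pad, 22 mm behind the axle; moves with the lid. The lid ends 40 mm behind the axle and the chamber's rear wall stands 2 mm past that. Below is an open chamber 64 mm wide with its floor 58 mm below the deck, so shut fingers can follow the pad 25 mm down.
- lid_2_edge (a point): Middle of the front edge of lid 2, 55 mm in front of the axle at half thickness; moves with the lid: at angle a it stands 55*cos(a) mm in front of the axle and 55*sin(a) mm above it. In front of the lid is a 15 mm rim, then the incubator's front face.
- lid_3_press (a point): Point on the top face of lid 3 (1 leftmost, 4 rightmost), centre of its ribbed press pad, 22 mm behind the axle; moves with the lid. The lid ends 40 mm behind the axle and the chamber's rear wall stands 2 mm past that. Below is an open chamber 64 mm wide with its floor 58 mm below the deck, so shut fingers can follow the pad 25 mm down.
- lid_3_edge (a point): Middle of the front edge of lid 3, 55 mm in front of the axle at half thickness; moves with the lid: at angle a it stands 55*cos(a) mm in front of the axle and 55*sin(a) mm above it. In front of the lid is a 15 mm rim, then the incubator's front face.
- lid_4_press (a point): Point on the top face of lid 4 (1 leftmost, 4 rightmost), centre of its ribbed press pad, 22 mm behind the axle; moves with the lid. The lid ends 40 mm behind the axle and the chamber's rear wall stands 2 mm past that. Below is an open chamber 64 mm wide with its floor 58 mm below the deck, so shut fingers can follow the pad 25 mm down.
- lid_4_edge (a point): Middle of the front edge of lid 4, 55 mm in front of the axle at half thickness; moves with the lid: at angle a it stands 55*cos(a) mm in front of the axle and 55*sin(a) mm above it. In front of the lid is a 15 mm rim, then the incubator's front face.
- vial: Bystander, to be left alone: reagent vial, 23 mm across, 43 mm tall, standing on the incubator's deck to the left of lid 1, behind the display; origin at its foot.
- dropper: Bystander, to be left alone: small brown dropper bottle, 33 mm across, 102 mm tall, on the bench; origin at its foot.
- mini_rack: Bystander, to be left alone: teal rack of micro tubes, 52x124x38 mm, on the bench; origin centre of its underside.
- marker: Bystander, to be left alone: marker pen, 17x135x16 mm, lying on the bench; origin centre of its underside.
- timer: Bystander, to be left alone: bench timer, 66x92x28 mm, on the bench; origin centre of its underside.
- beaker: Bystander, to be left alone: plastic beaker, 77 mm across, 93 mm tall, on the bench to the right of the incubator; origin at its foot.

How it is judged:
By the outcome, as a careful person would: the job done as asked, in the order asked, and still so for the second after the job is handed in, with the robot touching nothing.
It also fails if it takes over 51 s, if anything falls off the work surface, if the arm or the gripper's body presses on something with over 40 N, if the wrist force passes 120 N, or if a joint passes its speed limit or range.

## Working session

There is one attempt and no reset: what is moved stays moved. The work goes in short steps, Python scripts to look and compute and a tool call to move; the robot and the scene stay as the last step left them, time stands still between calls to the robot, and variables do not carry over. Pictures are saved under pics/ and viewed, at most 10 in all, crops included, and the job is handed in when it is done.

Besides the shell and the picture viewer there is one more tool, called after "Call:" in YAML: its name, and indented under it one key for each argument. jog_arm: Moves the arm, as the interface text tells. Its arguments: {"type":"object","properties":{"motion":{"type":"array"}},"required":["motion"]}

```bash
mkdir -p pics
python3 - <<'E'
from workcell import readout, camera, bot
import cv2
o=readout.get_obs()
print({k:o[k] for k in("clock","eef_pos","tool_rot","ft_force","grip_width")},bot.tcp_to_grasp)
for n in("scene","top"):
    c=camera(n);cv2.imwrite(f"pics/{n}0.png",c["pixels"][:,:,::-1]);print(n,c["K"],c["rvec"],c["tvec"])
E
```

```text
{'clock': 0.0, 'eef_pos': array([ 0.11958693, -0.4848369 ,  0.2304197 ]), 'tool_rot': array([ 9.92699365e-01,  1.20610563e-01, -1.17277411e-04, -1.02382620e-03]), 'ft_force': array([ 0.85854905, -0.22957242,  0.32239765]), 'grip_width': 0.08522811638279756} 0.0187
scene [[497.95741565   0.         323.44565559]
 [  0.         497.95741565 198.30342127]
 [  0.           0.           1.        ]] [ 1.01436981 -2.29884716  1.16024971] [0.29153604 0.23780452 0.98909006]
top [[403.45231281   0.         325.03051942]
 [  0.         403.45231281 197.69669314]
 [  0.           0.           1.        ]] [ 2.18892042 -2.19077274  0.08026276] [0.02470642 0.38320574 1.25881771]
```

View pics/top0.png

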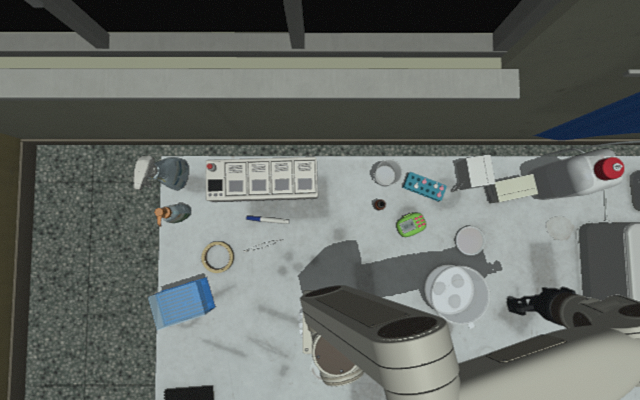

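View pics/scene0.png

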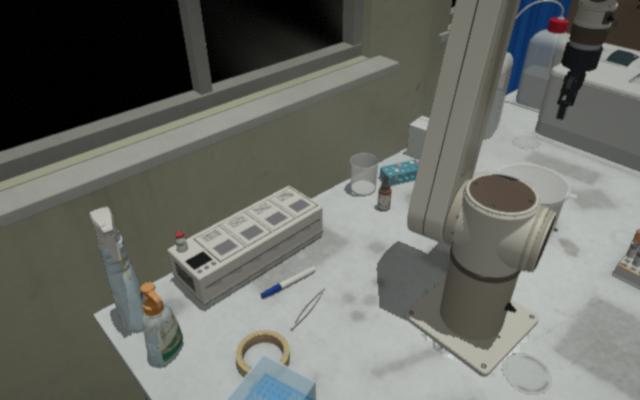

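The top view shows the incubator at about (206-318, 160-201), with the lids left to right at x≈236, 259, 281 and 303. The scene view shows it at the left, at about (170-322, 188-298). I'll enlarge it to pick out the corners.

```bash
cat > h.py <<'E'
import numpy as np, cv2
from workcell import readout, camera, bot
def ray(c,uv,z):
    R=cv2.Rodrigues(np.array(c["rvec"],float))[0];t=np.array(c["tvec"],float).ravel()
    d=R.T@np.linalg.inv(c["K"])@np.array([uv[0],uv[1],1.]);o=-R.T@t
    return o+d*(z-o[2])/d[2]
def proj(c,P):
    return cv2.projectPoints(np.array(P,float).reshape(-1,3),np.array(c["rvec"],float),np.array(c["tvec"],float),c["K"],None)[0].reshape(-1,2)
E
python3 - <<'E'
from h import *
c=camera("top");p=c["pixels"][145:215,195:330,::-1]
a=cv2.resize(p,None,fx=5.5,fy=5.5,interpolation=cv2.INTER_CUBIC)
cv2.imwrite("pics/topcrop.png",a)
for uv in[(206,162),(317,160),(318,197),(207,201)]:print(ray(c,uv,.092))
E
```

```text
[0.48430161 0.37803628 0.092     ]
[0.49025331 0.0486075  0.092     ]
[0.37995429 0.04561893 0.092     ]
[0.36834067 0.37290922 0.092     ]
```

View pics/topcrop.png

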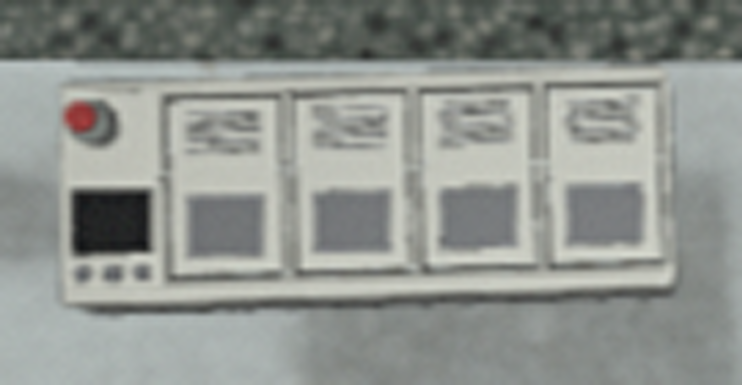

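```bash
cat >> h.py <<'E'
def fit(A,B):
    A=np.array(A);B=np.array(B);a=A-A.mean(0);b=B-B.mean(0)
    U,S,Vt=np.linalg.svd(a.T@b);R=(U@Vt).T
    return R,B.mean(0)-R@A.mean(0)
E
python3 - <<'E'
from h import *
c=camera("top")
pts={(168,97):(49,105.5),(282,95):(49,44.5),(283,273):(-46,44.5),(170,275):(-46,105.5),(548,85):(49,-98.5),(658,85):(49,-159.5),(660,258):(-46,-159.5),(550,264):(-46,-98.5),
(62,85):(61,165),(665,70):(61,-165),(672,285):(-61,-165),(62,300):(-61,165)}
A=[];B=[]
for k,v in pts.items():
    A.append(np.array(v)/1000);B.append(ray(c,(k[0]/5.5+195-.4,k[1]/5.5+145-.4),.092)[:2])
R,t=fit(A,B);print(R,t,np.degrees(np.arctan2(R[1,0],R[0,0])))
print(np.round((np.array(B)-(np.array(A)@R.T+t))*1000,1))
for y in(75,7,-61,-129):print(y,np.round(R@[.031,y/1e3]+t,4),np.round(R@[-.046,y/1e3]+t,4))
from scipy.spatial.transform import Rotation as Q
print(Q.from_quat(readout.get_obs()["tool_rot"]).as_matrix().round(3))
E
```

```text
[[ 0.99963946 -0.02685045]
 [ 0.02685045  0.99963946]] [0.43661137 0.21451805] 1.5386023977831946
[[ 0.8 -0. ]
 [ 0.3 -0.5]
 [-1.2  0.3]
 [-0.6 -0. ]
 [ 1.9 -1.1]
 [ 0.2  0.4]
 [ 1.3  1.8]
 [-0.2 -0. ]
 [-3.  -2.6]
 [-3.7  1.8]
 [ 1.6  1.3]
 [ 2.6 -1.5]]
75 [0.4656 0.2903] [0.3886 0.2883]
7 [0.4674 0.2223] [0.3904 0.2203]
-61 [0.4692 0.1544] [0.3923 0.1523]
-129 [0.4711 0.0864] [0.3941 0.0843]
[[ 0.971  0.239 -0.   ]
 [ 0.239 -0.971  0.001]
 [-0.    -0.001 -1.   ]]
```

Call:
jog_arm:
  motion:
    - {"x":56,"y":-55,"z":0,"spin":0,"fingers":1}
    - {"x":100,"y":-98,"z":0,"spin":0,"fingers":1}
    - {"x":144,"y":-142,"z":0,"spin":0,"fingers":1}
    - {"x":188,"y":-185,"z":0,"spin":0,"fingers":1}
    - {"x":232,"y":-228,"z":0,"spin":0,"fingers":1}
    - {"x":276,"y":-272,"z":0,"spin":4,"fingers":1}
    - {"x":320,"y":-315,"z":0,"spin":8,"fingers":1}
    - {"x":364,"y":-358,"z":0,"spin":12,"fingers":1}

```text
clock: 1.2
eef_pos: [0.3826, -0.0578, 0.2315]
tool_rot: [1.0, 0.015, 0.001, 0.0]
ft_force: [1.8, -0.9, -0.5]
grip_width: -0.0003
grasp_force: 0.0
```

```bash
cat >> h.py <<'E'
from scipy.spatial.transform import Rotation as Q
def go(P,yaw=1.54):
    o=readout.get_obs();M=Q.from_quat(o["tool_rot"]).as_matrix()
    print("clock %.2f pos %s F %s w %.3f"%(o["clock"],np.round(o["eef_pos"],4),np.round(o["ft_force"],1),o["grip_width"]))
    print("shift mm",np.round(M.T@(np.array(P)-o["eef_pos"])*1000,1),"spin",round(np.degrees(np.arctan2(M[1,0],M[0,0]))-yaw,2))
E
python3 - <<'E'
from h import *
go([.4711,.0864,.15])
a,b=camera("top"),camera("scene")
Pm=lambda c:c["K"]@np.c_[cv2.Rodrigues(np.array(c["rvec"]))[0],np.array(c["tvec"]).ravel()]
X=cv2.triangulatePoints(Pm(a),Pm(b),np.array([[519.],[97]]),np.array([[398.],[65]])).ravel();print("sill",X[:3]/X[3])
E
```

```text
clock 1.20 pos [ 0.3826 -0.0578  0.2315] F [ 1.8 -0.9 -0.5] w -0.000
shift mm [  92.7 -141.5   81.5] spin 0.19
sill [ 0.64676589 -0.50439827  0.20283477]
```

Call:
jog_arm:
  motion:
    - {"x":31,"y":-47,"z":0,"fingers":1}
    - {"x":62,"y":-94,"z":15,"fingers":1}
    - {"x":93,"y":-141,"z":60,"fingers":1}
    - {"x":93,"y":-141,"z":100,"fingers":1}
    - {"x":93,"y":-141,"z":100,"fingers":1}

```text
validation failed for argument at $.mo...
```

Run:
```python
from h import *
go([.4711,.0864,.095])
c=camera("wrist");cv2.imwrite("pics/w1.png",c["pixels"][:,:,::-1])
print(proj(c,[[.4711,.0864,.092],[.3941,.0843,.092],[.4692,.1544,.092]]).round(0), proj(c,[readout.get_obs()["eef_pos"]]))
```

```text
clock 1.30 pos [ 0.3843 -0.0546  0.2313] F [ 0.  -0.5 -0.9] w -0.000
shift mm [  92.5 -137.   136.6] spin 0.89
[[151.  73.]
 [163. 166.]
 [ 67.  71.]] [[325.44850257 258.32202515]]
```

View pics/w1.png

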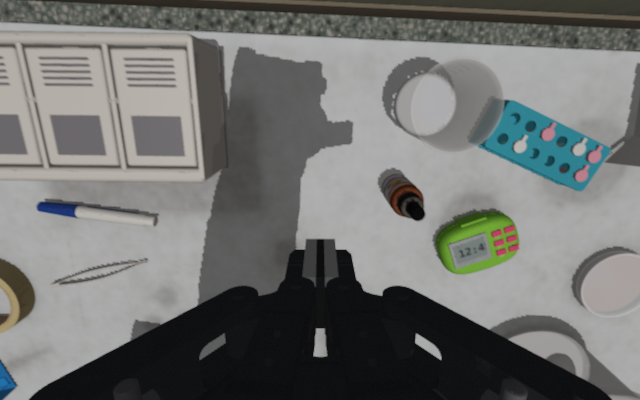

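The move was refused, probably because "spin" was missing. In the wrist view, lid 4's ribs centre at about (151,72) and its front edge at about (164,166). Both match my projections, so the pose estimate holds.

Call:
jog_arm:
  motion:
    - {"x":31,"y":-46,"z":0,"spin":0.5,"fingers":1}
    - {"x":62,"y":-92,"z":15,"spin":0.5,"fingers":1}
    - {"x":93,"y":-137,"z":60,"spin":0.5,"fingers":1}
    - {"x":93,"y":-137,"z":110,"spin":0.5,"fingers":1}
    - {"x":93,"y":-137,"z":125,"spin":0.5,"fingers":1}
    - {"x":93,"y":-137,"z":125,"spin":0.5,"fingers":1}

```text
clock: 2.1
eef_pos: [0.4708, 0.0418, 0.1043]
tool_rot: [0.999, 0.036, -0.004, -0.015]
ft_force: [0.1, 0.7, 0.1]
grip_width: -0.0
grasp_force: 0.0
```

Run:
```python
from h import *
go([.4711,.0864,.092])
c=camera("wrist");cv2.imwrite("pics/w2.png",c["pixels"][:,:,::-1])
```

```text
clock 2.10 pos [0.4708 0.0418 0.1043] F [0.1 0.7 0.1] w -0.000
shift mm [  3.6 -44.1  13.5] spin 2.56
```

View pics/w2.png

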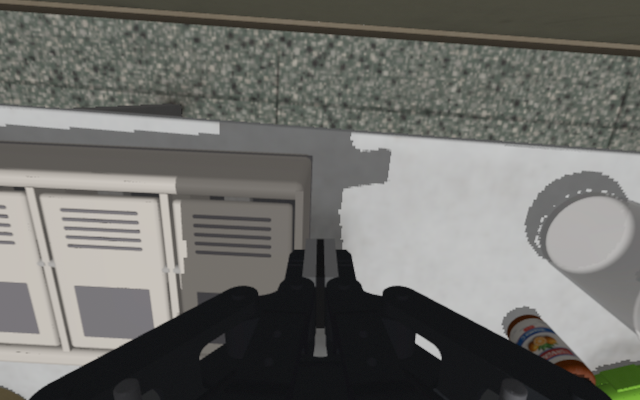

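The tool is still short and sits to the right of lid 4: the tip is near (320,260) and lid 4's ribs are at (232,235). I'll continue sideways.

Call:
jog_arm:
  motion:
    - {"x":2,"y":-22,"z":-5,"spin":1,"fingers":1}
    - {"x":3,"y":-44,"z":-5,"spin":2.5,"fingers":1}
    - {"x":3,"y":-44,"z":-5,"spin":2.5,"fingers":1}
    - {"x":3,"y":-44,"z":-5,"spin":2.5,"fingers":1}

```text
clock: 2.65
eef_pos: [0.4755, 0.0531, 0.113]
tool_rot: [0.999, 0.038, -0.002, -0.029]
ft_force: [-1.0, -0.2, 0.0]
grip_width: 0.0001
grasp_force: 0.0
```

Run:
```python
from h import *
go([.4711,.0864,.092])
o=readout.get_obs();print(o["joint_pos"].round(3),o["joint_vel"].round(3),o["tool_rot"].round(4))
```

```text
clock 2.65 pos [0.4755 0.0531 0.113 ] F [-1.  -0.2  0. ] w 0.000
shift mm [ -1.8 -32.3  22.9] spin 2.81
[ 0.075  0.288 -0.257  1.027  0.057  3.141] [ 0.001  0.006 -0.006  0.     0.002  0.001] [ 0.9989  0.0379 -0.0021 -0.0285]
```

Joint 6 is at its limit, so I'll lift and turn the tool back half a turn.

Call:
jog_arm:
  motion:
    - {"x":0,"y":0,"z":-20,"spin":-10,"fingers":1}
    - {"x":0,"y":0,"z":-40,"spin":-20,"fingers":1}
    - {"x":0,"y":0,"z":-40,"spin":-30,"fingers":1}
    - {"x":0,"y":0,"z":-40,"spin":-40,"fingers":1}
    - {"x":0,"y":0,"z":-40,"spin":-50,"fingers":1}
    - {"x":0,"y":0,"z":-40,"spin":-60,"fingers":1}
    - {"x":0,"y":0,"z":-40,"spin":-70,"fingers":1}
    - {"x":0,"y":0,"z":-40,"spin":-80,"fingers":1}

```text
clock: 3.65
eef_pos: [0.4754, 0.0508, 0.1525]
tool_rot: [0.739, 0.673, 0.016, -0.023]
ft_force: [0.1, -0.3, 0.0]
grip_width: 0.0
grasp_force: 0.0
```

Call:
jog_arm:
  motion:
    - {"x":0,"y":0,"z":0,"spin":-10,"fingers":1}
    - {"x":0,"y":0,"z":0,"spin":-20,"fingers":1}
    - {"x":0,"y":0,"z":0,"spin":-30,"fingers":1}
    - {"x":0,"y":0,"z":0,"spin":-40,"fingers":1}
    - {"x":0,"y":0,"z":0,"spin":-50,"fingers":1}
    - {"x":0,"y":0,"z":0,"spin":-60,"fingers":1}
    - {"x":0,"y":0,"z":0,"spin":-70,"fingers":1}
    - {"x":0,"y":0,"z":0,"spin":-80,"fingers":1}

```text
clock: 4.65
eef_pos: [0.4754, 0.0509, 0.1525]
tool_rot: [0.133, 0.991, 0.028, -0.007]
ft_force: [0.1, -0.5, -0.2]
grip_width: -0.0
grasp_force: 0.0
```

Run:
```python
from h import *
go([.4711,.0864,.102],-178.46)
o=readout.get_obs();print(o["joint_pos"].round(3),o["tool_rot"].round(4));print(Q.from_quat(o["tool_rot"]).as_matrix().round(3))
```

```text
clock 4.65 pos [0.4754 0.0509 0.1525] F [ 0.1 -0.5 -0.2] w -0.000
shift mm [12.4 30.4 52.5] spin 343.18
[ 0.07   0.251 -0.195  1.128  0.057  0.337] [ 0.1332  0.9907  0.0277 -0.0074]
[[-0.964  0.264 -0.007]
 [ 0.263  0.963  0.057]
 [ 0.022  0.053 -0.998]]
```

Call:
jog_arm:
  motion:
    - {"x":6,"y":15,"z":10,"spin":-8,"fingers":1}
    - {"x":12.5,"y":30.5,"z":30,"spin":-17,"fingers":1}
    - {"x":12.5,"y":30.5,"z":50,"spin":-17,"fingers":1}
    - {"x":12.5,"y":30.5,"z":52.5,"spin":-17,"fingers":1}
    - {"x":12.5,"y":30.5,"z":52.5,"spin":-17,"fingers":1}

```text
clock: 5.28
eef_pos: [0.4716, 0.0864, 0.1024]
tool_rot: [-0.012, 1.0, 0.028, -0.003]
ft_force: [-0.7, -0.6, 1.2]
grip_width: 0.0
grasp_force: 0.0
```

Run:
```python
from h import *
go([.4711,.0864,.092],-178.46)
o=readout.get_obs();print(Q.from_quat(o["tool_rot"]).as_matrix().round(3))
c=camera("wrist");cv2.imwrite("pics/w3.png",c["pixels"][:,:,::-1])
```

```text
clock 5.28 pos [0.4716 0.0864 0.1024] F [-0.7 -0.6  1.2] w 0.000
shift mm [ 0.4 -0.6 10.3] spin -0.2
[[-1.    -0.023 -0.007]
 [-0.023  0.998  0.057]
 [ 0.006  0.057 -0.998]]
```

View pics/w3.png

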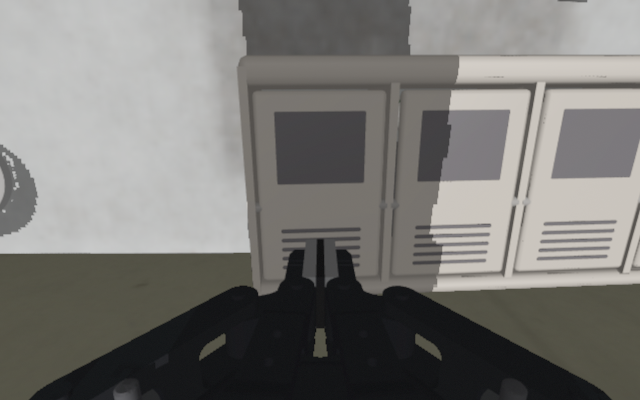

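The view shows the shut fingers centred over lid 4's ribs at about (320,250). Now a gentle press.

Call:
jog_arm:
  motion:
    - {"x":0,"y":0,"z":6,"spin":0,"fingers":1}
    - {"x":0,"y":0,"z":9,"spin":0,"fingers":1}
    - {"x":0,"y":0,"z":11,"spin":0,"fingers":1}
    - {"x":0,"y":0,"z":11,"spin":0,"fingers":1}

```text
clock: 5.82
eef_pos: [0.4715, 0.0869, 0.0917]
tool_rot: [-0.012, 1.0, 0.028, -0.003]
ft_force: [-1.6, -0.7, 4.3]
grip_width: 0.0003
grasp_force: 2.4
```

Call:
jog_arm:
  motion:
    - {"x":0,"y":0,"z":1,"spin":0,"fingers":1}
    - {"x":0,"y":0,"z":1,"spin":0,"fingers":1}

```text
clock: 6.08
eef_pos: [0.4716, 0.0869, 0.0914]
tool_rot: [-0.012, 1.0, 0.028, -0.003]
ft_force: [-3.6, -1.3, 9.8]
grip_width: 0.0002
grasp_force: 4.8
```

Call:
jog_arm:
  motion:
    - {"x":0,"y":0,"z":0.7,"spin":0,"fingers":1}
    - {"x":0,"y":0,"z":0.7,"spin":0,"fingers":1}

```text
clock: 6.32
eef_pos: [0.4717, 0.0869, 0.0912]
tool_rot: [-0.012, 1.0, 0.028, -0.002]
ft_force: [-4.6, -2.1, 13.6]
grip_width: 0.0001
grasp_force: 6.5
```

Lid 4 resists stiffly at 13.6 N, so it is locked. On to lid 3.

Call:
jog_arm:
  motion:
    - {"x":0,"y":0,"z":-12,"spin":0,"fingers":1}
    - {"x":0.5,"y":30,"z":-12,"spin":0,"fingers":1}
    - {"x":1,"y":67.5,"z":-8,"spin":0,"fingers":1}
    - {"x":1,"y":67.5,"z":-5,"spin":0,"fingers":1}
    - {"x":1,"y":67.5,"z":-5,"spin":0,"fingers":1}
    - {"x":1,"y":67.5,"z":-5,"spin":0,"fingers":1}

```text
clock: 7.08
eef_pos: [0.4688, 0.1535, 0.0981]
tool_rot: [-0.011, 1.0, 0.028, -0.003]
ft_force: [-0.0, -0.1, 0.0]
grip_width: -0.0001
grasp_force: 0.0
```

Run:
```python
from h import *
go([.4692,.1544,.092],-178.46)
```

```text
clock 7.08 pos [0.4688 0.1535 0.0981] F [-0.  -0.1  0. ] w -0.000
shift mm [-0.5  0.6  6.2] spin -0.25
```

Call:
jog_arm:
  motion:
    - {"x":0,"y":0,"z":4,"spin":0,"fingers":1}
    - {"x":0,"y":0,"z":7,"spin":0,"fingers":1}
    - {"x":0,"y":0,"z":7,"spin":0,"fingers":1}

```text
clock: 7.45
eef_pos: [0.469, 0.154, 0.0918]
tool_rot: [-0.011, 1.0, 0.028, -0.003]
ft_force: [-1.5, -1.1, 4.8]
grip_width: 0.0001
grasp_force: 2.4
```

Call:
jog_arm:
  motion:
    - {"x":0,"y":0,"z":1.3,"spin":0,"fingers":1}
    - {"x":0,"y":0,"z":1.3,"spin":0,"fingers":1}

```text
clock: 7.7
eef_pos: [0.4691, 0.1541, 0.0914]
tool_rot: [-0.011, 1.0, 0.028, -0.002]
ft_force: [-2.8, -2.0, 11.0]
grip_width: 0.0004
grasp_force: 5.4
```

Call:
jog_arm:
  motion:
    - {"x":0,"y":0,"z":-11,"spin":0,"fingers":1}
    - {"x":0.3,"y":30,"z":-12,"spin":0,"fingers":1}
    - {"x":0.5,"y":68,"z":-8,"spin":0,"fingers":1}
    - {"x":0.5,"y":68.5,"z":-4,"spin":0,"fingers":1}
    - {"x":0.5,"y":68.5,"z":-4,"spin":0,"fingers":1}
    - {"x":0.5,"y":68.5,"z":-4,"spin":0,"fingers":1}

```text
clock: 8.45
eef_pos: [0.4666, 0.222, 0.0977]
tool_rot: [-0.011, 1.0, 0.028, -0.003]
ft_force: [-0.9, 0.5, 0.1]
grip_width: -0.0001
grasp_force: 0.0
```

Run:
```python
from h import *
go([.4674,.2223,.092],-178.46)
```

```text
clock 8.45 pos [0.4666 0.222  0.0977] F [-0.9  0.5  0.1] w -0.000
shift mm [-0.9  0.   5.7] spin -0.25
```

Call:
jog_arm:
  motion:
    - {"x":-1,"y":0,"z":4,"spin":0,"fingers":1}
    - {"x":-1,"y":0,"z":7,"spin":0,"fingers":1}
    - {"x":-1,"y":0,"z":7,"spin":0,"fingers":1}

```text
clock: 8.82
eef_pos: [0.468, 0.223, 0.0908]
tool_rot: [-0.011, 1.0, 0.028, -0.003]
ft_force: [0.0, -0.6, 0.7]
grip_width: 0.0001
grasp_force: 0.3
```

Call:
jog_arm:
  motion:
    - {"x":0,"y":0,"z":1.3,"spin":0,"fingers":1}
    - {"x":0,"y":0,"z":1.3,"spin":0,"fingers":1}

```text
clock: 9.07
eef_pos: [0.4679, 0.2232, 0.0897]
tool_rot: [-0.012, 1.0, 0.028, -0.003]
ft_force: [1.1, -2.2, 2.5]
grip_width: 0.0002
grasp_force: 1.1
```

Lid 2 yields at 2.5 N, so it is the free one. I'll press it down further.

Call:
jog_arm:
  motion:
    - {"x":0,"y":0,"z":3,"spin":0,"fingers":1}
    - {"x":0,"y":0,"z":6,"spin":0,"fingers":1}
    - {"x":0,"y":0,"z":6,"spin":0,"fingers":1}

```text
clock: 9.45
eef_pos: [0.4673, 0.2238, 0.0831]
tool_rot: [-0.012, 1.0, 0.029, -0.003]
ft_force: [1.0, -0.7, 0.8]
grip_width: 0.0
grasp_force: 0.6
```

Call:
jog_arm:
  motion:
    - {"x":0,"y":-0.5,"z":3,"spin":0,"fingers":1}
    - {"x":0,"y":-0.5,"z":6,"spin":0,"fingers":1}
    - {"x":0,"y":-1,"z":9,"spin":0,"fingers":1}
    - {"x":0,"y":-1,"z":12,"spin":0,"fingers":1}
    - {"x":0,"y":-1,"z":12,"spin":0,"fingers":1}

```text
clock: 10.07
eef_pos: [0.4674, 0.2234, 0.071]
tool_rot: [-0.012, 1.0, 0.028, -0.003]
ft_force: [1.3, 0.6, 0.1]
grip_width: 0.0001
grasp_force: 0.6
```

Run:
```python
from h import *
go([.4674,.2223,.155],-178.46)
c=camera("scene");p=c["pixels"][150:320,150:350,::-1]
cv2.imwrite("pics/s1.png",cv2.resize(p,None,fx=3.5,fy=3.5,interpolation=cv2.INTER_CUBIC))
```

```text
clock 10.07 pos [0.4674 0.2234 0.071 ] F [1.3 0.6 0.1] w 0.000
shift mm [  0.5   3.7 -83.9] spin -0.19
```

View pics/s1.png

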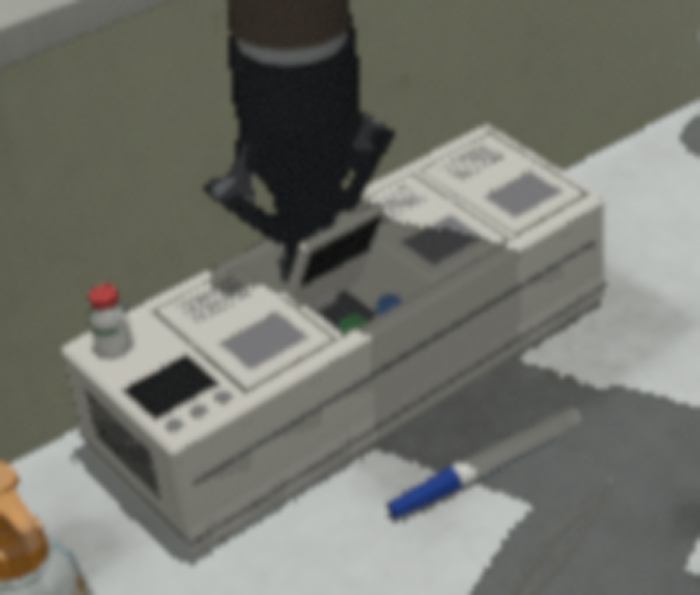

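The scene view shows lid 2 standing at about 55°, with its edge at about (340,240) in the crop; the other lids are shut and the vial is standing. I'll lift clear and go round to the front.

Call:
jog_arm:
  motion:
    - {"x":0,"y":2,"z":-35,"spin":0,"fingers":1}
    - {"x":0,"y":4,"z":-80,"spin":0,"fingers":1}
    - {"x":0,"y":5,"z":-112,"spin":0,"fingers":1}
    - {"x":45,"y":5,"z":-112,"spin":0,"fingers":1}
    - {"x":96,"y":4,"z":-112,"spin":0,"fingers":1}
    - {"x":96,"y":3,"z":-75,"spin":0,"fingers":1}
    - {"x":96,"y":2,"z":-47,"spin":0,"fingers":1}
    - {"x":96,"y":2,"z":-47,"spin":0,"fingers":1}

```text
clock: 11.12
eef_pos: [0.3692, 0.2192, 0.117]
tool_rot: [-0.012, 1.0, 0.027, -0.006]
ft_force: [-0.7, -0.6, -0.2]
grip_width: -0.0002
grasp_force: 0.0
```

Run:
```python
from h import *
go([.4364,.2215,.118],-178.46)
c=camera("scene");p=c["pixels"][150:320,150:350,::-1]
cv2.imwrite("pics/s2.png",cv2.resize(p,None,fx=3.5,fy=3.5,interpolation=cv2.INTER_CUBIC))
```

```text
clock 11.12 pos [0.3692 0.2192 0.117 ] F [-0.7 -0.6 -0.2] w -0.000
shift mm [-67.2   0.8  -1.7] spin -0.17
```

View pics/s2.png

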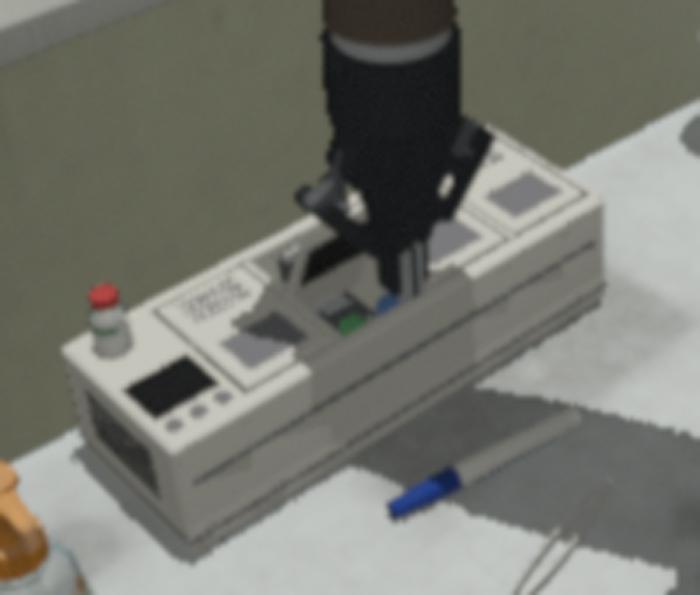

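The lid stayed up, with its edge at about (330,245) in the crop, and the fingers are in front of it at (405,270), below the edge. I'll push it back.

Call:
jog_arm:
  motion:
    - {"x":-12,"y":0,"z":-1,"spin":0,"fingers":1}
    - {"x":-24,"y":0,"z":-1,"spin":0,"fingers":1}
    - {"x":-34,"y":0,"z":-1,"spin":0,"fingers":1}
    - {"x":-42,"y":0.5,"z":-1,"spin":0,"fingers":1}
    - {"x":-50,"y":0.5,"z":-1,"spin":0,"fingers":1}
    - {"x":-56,"y":0.5,"z":-1,"spin":0,"fingers":1}
    - {"x":-61,"y":0.5,"z":-1,"spin":0,"fingers":1}
    - {"x":-61,"y":0.5,"z":-1,"spin":0,"fingers":1}

```text
clock: 12.18
eef_pos: [0.4333, 0.2223, 0.1197]
tool_rot: [-0.012, 1.0, 0.028, -0.003]
ft_force: [-0.9, -0.7, -0.5]
grip_width: 0.0001
grasp_force: 0.0
```

Call:
jog_arm:
  motion:
    - {"x":-2,"y":0,"z":0,"spin":0,"fingers":1}
    - {"x":-4,"y":0,"z":0,"spin":0,"fingers":1}
    - {"x":-4,"y":0,"z":0,"spin":0,"fingers":1}

```text
clock: 12.55
eef_pos: [0.4368, 0.2224, 0.1197]
tool_rot: [-0.012, 1.0, 0.028, -0.003]
ft_force: [0.5, -0.0, -0.8]
grip_width: 0.0001
grasp_force: 0.3
```

Not at the stop yet. I'll keep pushing in small steps until the force shows it.

Call:
jog_arm:
  motion:
    - {"x":-1.5,"y":0,"z":0,"spin":0,"fingers":1}
    - {"x":-3,"y":0,"z":0,"spin":0,"fingers":1}
    - {"x":-3,"y":0,"z":0,"spin":0,"fingers":1}

```text
clock: 12.92
eef_pos: [0.4382, 0.2224, 0.1195]
tool_rot: [-0.012, 1.0, 0.028, -0.005]
ft_force: [-5.0, -0.0, 2.5]
grip_width: 0.0001
grasp_force: 2.9
```

Call:
jog_arm:
  motion:
    - {"x":-1,"y":0,"z":0,"spin":0,"fingers":1}
    - {"x":-2,"y":0,"z":0,"spin":0,"fingers":1}
    - {"x":-2,"y":0,"z":0,"spin":0,"fingers":1}

```text
clock: 13.3
eef_pos: [0.4384, 0.2224, 0.1194]
tool_rot: [-0.012, 0.999, 0.029, -0.007]
ft_force: [-9.4, -0.1, 6.1]
grip_width: -0.0001
grasp_force: 5.4
```

The lid is at its stop. I'll back off and lift.

Call:
jog_arm:
  motion:
    - {"x":10,"y":0,"z":0,"spin":0,"fingers":1}
    - {"x":40,"y":0,"z":0,"spin":0,"fingers":1}
    - {"x":85,"y":0,"z":-20,"spin":0,"fingers":1}
    - {"x":110,"y":0,"z":-60,"spin":0,"fingers":1}
    - {"x":110,"y":0,"z":-90,"spin":0,"fingers":1}
    - {"x":110,"y":0,"z":-90,"spin":0,"fingers":1}

```text
clock: 14.05
eef_pos: [0.3345, 0.216, 0.213]
tool_rot: [-0.012, 0.999, 0.03, 0.0]
ft_force: [-0.1, -0.3, 0.3]
grip_width: -0.0002
grasp_force: 0.0
```

Run:
```python
from h import *
go([.4364,.2215,.118],-178.46)
c=camera("scene");p=c["pixels"][150:320,150:350,::-1]
cv2.imwrite("pics/s3.png",cv2.resize(p,None,fx=3.5,fy=3.5,interpolation=cv2.INTER_CUBIC))
```

```text
clock 14.05 pos [0.3345 0.216  0.213 ] F [-0.1 -0.3  0.3] w -0.000
shift mm [-101.9   -2.6   95.2] spin -0.17
```

View pics/s3.png

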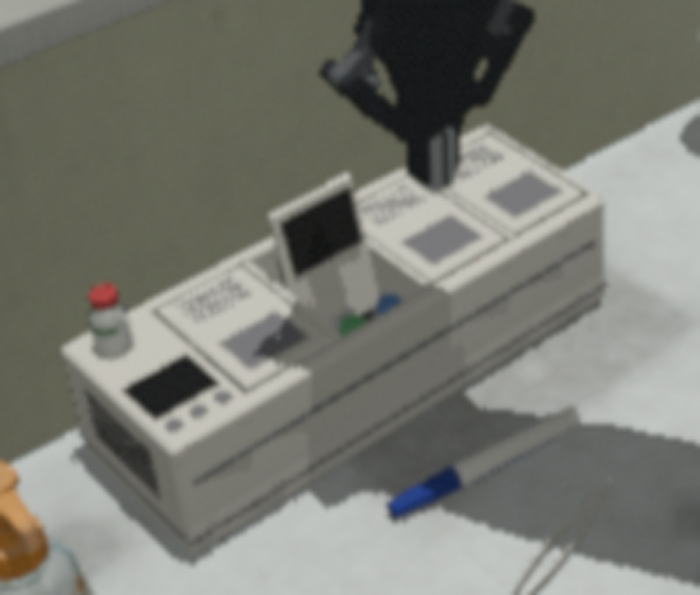

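Lid 2 stands fully open and leans back, with its top edge at about (312,195) in the crop. The other lids are shut, the vial and marker look as they were, and the arm is clear.

```bash
python3 -c "
from workcell import bot
print(bot.job_done())"
```

```text
the job is handed in; nothing more can be done
None
```

Lid 2 was the free one: I rocked it open and pushed it back to its stop, past upright. Lids 3 and 4 were locked (pressed to about 11 N and 14 N), lid 1 was not tried, nothing else looked disturbed, and the job was handed in at about 14 s.

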